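Tare, pack and dock the calibration-case tray

TASK

With the tray still empty on the scale, turn the tare knob beside it until its pointer reads zero. Then put every open instrument case from the bench upright into the tray and close each with one of the lids, seated squarely and all the way down; there may be a lid left over, which can stay on the bench. When all are closed, slide the loaded tray by its handle off the scale and fully home into the slotted dock behind it, leaving the knob at zero and the other things on the bench where they are.

Things in the scene. Friction and masses are not known exactly. Their poses are not given: they have to be found in the camera images.
- station: fixed weighing station: flat slippery deck (friction about 0.2), top 30 mm above the bench, x -85 to 215, y -140 to 140 mm: the steel scale platform (to x = 85), then, level with it, the dock. Origin on the bench under the middle of the platform; x points away from the robot into the dock, y left, z up. A white console 74 x 62 x 50 mm high at x = 90, y = 171 mm carries the tare knob
- dock_home (a point): point on the dock floor (station x 150, y 0, z 30 mm; station axes) where the tray's origin is when fully home, against the back stop whose face is 65 mm further on; 3 mm play to each side
- dock_mouth (a point): middle of the dock's slot entry on the deck, 55 mm before dock_home. From here to the stop run two aluminium guides, inner faces at y = +-114 mm, 25 mm high, each with a 5 mm thick lip overhanging 7 mm inwards, its underside 20 mm above the deck: the tray's side walls run under the lips. Before it a flared lead-in 25 mm long, opening to y = +-132 mm
- tray: loose shallow aluminium tray, 130 (x) x 222 (y) x 16 mm high, walls and floor 4 mm, 0.45 kg; origin: centre of its underside, x away from the handle, z up. Starts empty on the scale platform, roughly square to it. Three cases fit side by side, along x, at y = -72, 0, 72 mm
- tray_handle (a point): middle of the tray's black handle bar, 105 mm in front (-x) of the tray's origin and 32 mm above its underside; the bar is 12 (x) x 90 (y) x 14 mm high, with a gap of 34 mm between it and the tray wall, spanned by two arms at y = +-39 mm; tray axes
- case_a: open grey plastic case, 92 (x) x 44 (y) x 44 mm high, walls and floor 4 mm, foam and a steel step block fixed inside up to 36 mm, 0.18 to 0.35 kg; origin: centre of its underside, z up, x along its length. Starts on the bench. May be absent (None)
- case_b: open grey plastic case, 92 (x) x 44 (y) x 44 mm high, walls and floor 4 mm, foam and a steel step block fixed inside up to 36 mm, 0.18 to 0.35 kg; origin: centre of its underside, z up, x along its length. Starts on the bench. May be absent (None)
- case_c: open grey plastic case, 92 (x) x 44 (y) x 44 mm high, walls and floor 4 mm, foam and a steel step block fixed inside up to 36 mm, 0.18 to 0.35 kg; origin: centre of its underside, z up, x along its length. Starts on the bench. May be absent (None)
- lid_a: loose grey plastic lid, 80 g, fits any case either way round: below a plug 79 x 31 x 6 mm (2.5 mm play all round in the mouth), above it a plate 90 (x) x 42 (y) x 6, on top a solid grip rib 50 (x) x 14 (y) x 22 high; 34 mm high in all. Origin: centre of the plug's underside, z up. Starts on the bench on its plug; seated, its origin is 38 mm above the case's
- lid_b: loose grey plastic lid, 80 g, fits any case either way round: below a plug 79 x 31 x 6 mm (2.5 mm play all round in the mouth), above it a plate 90 (x) x 42 (y) x 6, on top a solid grip rib 50 (x) x 14 (y) x 22 high; 34 mm high in all. Origin: centre of the plug's underside, z up. Starts on the bench on its plug; seated, its origin is 38 mm above the case's
- lid_c: loose grey plastic lid, 80 g, fits any case either way round: below a plug 79 x 31 x 6 mm (2.5 mm play all round in the mouth), above it a plate 90 (x) x 42 (y) x 6, on top a solid grip rib 50 (x) x 14 (y) x 22 high; 34 mm high in all. Origin: centre of the plug's underside, z up. Starts on the bench on its plug; seated, its origin is 38 mm above the case's
- tare (a joint): angle of the tare knob, rad, growing anticlockwise seen from above; 0 = its white pointer is at the long zero mark on the console, on the side away from the robot (station +x). Starts 0.5 to 1.35; stops at +-1.6; stays where it is left (friction 0.03 N m)
- tare_grip (a point): point on the tare knob's vertical axis at the height to grip, 80 mm above the bench: black knob 38 mm across with a bar grip on top 38 long x 12 wide x 24 mm high (bar from 62 to 87 mm above the bench); its x axis lies along the bar and the pointer, towards the pointer's tip
- tape_roll: bystander: brown tape roll standing on its flat side, 90 mm across, 48 high; origin: centre of its underside
- tape_spare: bystander: clear tape roll, 90 mm across, 50 high; origin: centre of its underside
- pen_cup: bystander: black pen cup, 72 mm across, 90 high; origin: centre of its underside
- marker: bystander: marker pen lying down, 130 mm long along its x; origin: below its middle
- tape_dispenser: bystander: black desk tape dispenser, 160 x 55 mm, 86 high; origin: centre of its underside
Not all that is in view belongs to the job. What is shaped like the case_a but blue or green is not meant.

How it is judged:
By the outcome, as a careful person would: the job done as asked, in the order asked, and still so for the second after the job is handed in, with the robot touching nothing.
Of case_a, case_b, case_c only 2 to 3 are there at a start; the rules pass over those that are not, and their reading is None.
At some moment in a run one of case_a, case_b, case_c, lid_a, lid_b, lid_c may be knocked a few centimetres aside while the robot is not near it.
Once in a run the grip may slacken for a moment while it holds something.
It also fails if it takes over 210 s, if anything falls off the work surface, if the arm or the gripper's body presses on something with over 40 N, if the wrist force passes 120 N, or if a joint passes its speed limit or range.

ROBOT

A 7-joint arm with a two-finger parallel gripper is mounted at the origin on the work surface. World frame = base frame: x ahead of the robot, y to its left, z up, the work surface at z = 0. Lengths are in mm, angles in degrees, forces in N, time in s.
With the tool pointing down it reaches from about 400 to 925 mm from the base axis. Payload 5.6 kg.
Tool frame: the origin (TCP) lies at the very end of the fingers, on their centre line; the grasp point (between the pads) lies arm.grasp_offset behind it (arm.grasp_offset is the distance from the TCP to the grasp point, in mm); z points along the fingers, y is the line along which they close (so a half turn about z gives the same grasp; the last joint's range is limited). The gripper opens to 85 mm and grips with 20 to 120 N. Pads are 22 mm wide; open, the fingers measure 114 mm over their backs; the gripper's body (76 mm by 85 mm) begins 54 mm behind the grasp point. The pads swing forward as they close: fully open they stand 13 mm farther back than shut.
Start: joints at [64.515, 26.786, -0.665, 91.828, 0.344, 61.387, -3.226], TCP at [254.16, -598.257, 231.29] pointing down, gripper open.
Joint ranges: [-144.91, 144.91], [-17.63, 115.5], [-89.93, 88.59], [15.96, 139.68], [-74.01, 254.01], [8.47, 105.57], [-167.45, 167.45]. Speed limits (degrees/s): [147.25, 147.25, 180, 180, 180, 180, 180].

INTERFACE

Orientations are given as [roll, pitch, yaw] about the fixed x, y, z axes, in that order (R = Rz(yaw) Ry(pitch) Rx(roll)).
In Python, from rig import monitor, vision, job, arm gives the robot as it stands.
- The arm moves only by the shell command python3 -m inch 'ROWS' [OPENING] [FORCE]. ROWS is a JSON object of lists of equal length, an entry for each row: "xyz": the shift along the tool's x, y, z as a fraction of full scale, a list of three; "dr": the turn, a rotation vector about the tool's x, y, z as a fraction of full scale, a list of three. A call has 1 to 5 rows; each row is the pose to reach, as a shift and turn from the pose commanded when the call began, along the tool's axes at that moment; what a row does not reach only later rows make up. Full scale, the value 1, is 0.8 m for a shift and 90 degrees for a turn. A row lasts 1/8 s, in which the tool goes at most 62.5 mm and 10.7 degrees, less where a joint would pass 70% of its speed; a pose out of reach is approached as far as the arm can. A call with a number of a shift or a turn outside -1 to 1 is refused whole. A call with a gripper value outside its range is refused whole. OPENING is the opening, from 0 (shut) to 1 (fully open), set as the call begins (- or left out, the last holds). The fingers move at their own pace and stop on an object; FORCE is the grip in N (left out, the last holds). Time passes only in rows, so rows that repeat a pose let the fingers close. It gives the time, the measured TCP pose, the force, the opening and the grip force at its end, in the units of the state.
- monitor.sense(): the state, without advancing time (a new reading comes with each control period).
- vision.get_image(name): name is "side" or "top" or "wrist"; returns a dict with "image" (420x560x3 uint8, blue, green, red), "mtx" (3x3 intrinsics, pixels), "dist" ([k1, k2, p1, p2, k3] as OpenCV has them; the pictures are not rectified), "R" (3x3) and "t" (3): a world point X has camera coordinates R X + t. Camera axes: x right, y down, z forward; pixel columns grow to the right and rows downward; lengths in mm; the calibration is good to about 2 mm. A picture is of the moment at which its call begins. There is no depth.
- job.finish_job(): hands the job in; it is judged then, once.
The state is a dict: "t": time; "joint_positions": joint angles; "joint_vel": joint speeds; "effort": joint torques, N m; "position": TCP position; "tool_rot": TCP orientation; "contact_force": force on the tool from outside, world axes, zero at the start; "wrist_torque": the same for the moment, N m; "gripper_width": opening from 0.0 (shut) to 1.0 (fully open); "gripper_force": force on a finger pad.
Only numpy, scipy, OpenCV 4.12 (cv2) and the standard library are available. Lean on these libraries where they do the work, as an engineer would, in place of code of your own. Each camera call takes 0.05 s, during which the arm holds its last target. There are 200 camera calls.

## Working session

There is one attempt and no reset: what is moved stays moved. The work goes in short steps, Python scripts to look and compute and a shell command to move; the robot and the scene stay as the last step left them, time stands still between calls to the robot, and variables do not carry over. Pictures are saved under pics/ and viewed, at most 14 in all, crops included, and the job is handed in when it is done.

```bash
ls; mkdir -p pics; python3 - <<'E'
from rig import monitor, vision, job, arm
import cv2,json
print(arm.grasp_offset, monitor.sense())
for n in ("top","side"):
    d=vision.get_image(n); cv2.imwrite(f"pics/{n}0.png",d["image"]); print(n,d["mtx"],d["dist"],d["R"],d["t"])
E
```

```text
pics
18.700000000000003 {'t': 0.0, 'joint_positions': array([64.51590266, 26.83991657, -0.66336594, 91.88369757,  0.34460995,
       61.38771895, -3.22848524]), 'joint_vel': array([ 0.05084995,  0.05029633, -0.16854337, -0.02154592,  0.04160118,
       -0.02944255, -0.08182841]), 'effort': array([ 3.38530062e-04, -5.32379651e+01,  2.16548983e-02, -2.51303995e+01,
        1.14579831e-02,  7.80251372e-03, -1.73462712e-05]), 'position': array([ 253.87320809, -597.72618336,  230.27393056]), 'tool_rot': array([-1.79890969e+02,  8.86091309e-03,  2.30131313e+01]), 'contact_force': array([ 0.93422637,  0.04742481, -0.10810632]), 'wrist_torque': array([-0.00088548,  0.02686315, -0.00568186]), 'gripper_force': 0.0, 'gripper_width': 1.001910604604734}
top [[394.40490161   0.         281.43521522]
 [  0.         394.40490161 205.48337252]
 [  0.           0.           1.        ]] [-0.09334894  0.          0.          0.          0.        ] [[ 0.01496793 -0.99972295 -0.01816535]
 [-0.99256274 -0.01266077 -0.12107401]
 [ 0.12081047  0.01984248 -0.99247726]] [  21.29784597  544.63257371 1132.76222136]
side [[534.46789749   0.         281.41758756]
 [  0.         534.46789749 205.63135999]
 [  0.           0.           1.        ]] [-0.202221  0.        0.        0.        0.      ] [[-0.97830014 -0.20641107  0.01798083]
 [-0.1677389   0.73808048 -0.65352955]
 [ 0.12162443 -0.64236413 -0.7566874 ]] [ 519.89010838  148.14481204 1575.93117782]
```

View pics/top0.png

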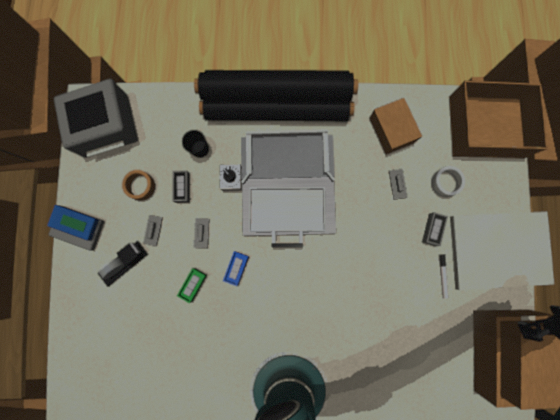

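View pics/side0.png

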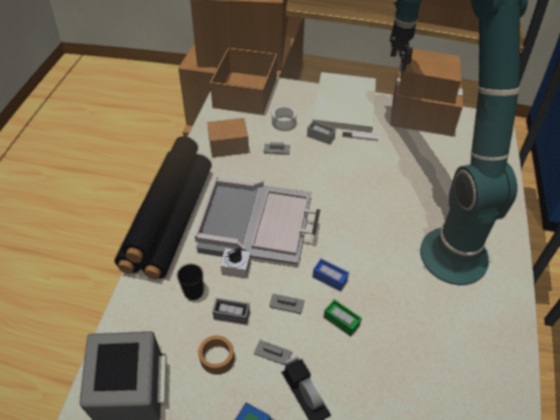

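The top view shows two grey cases at about (181,187) and (435,229), and three lids at (153,230), (202,233) and (398,184). The tray is at (287,210), with the knob at (230,177). The side view agrees. Next I'll measure these by contour.

```bash
cat > h.py <<'E'
from rig import monitor, vision, job, arm
import cv2, numpy as np
from scipy.spatial.transform import Rotation as Ro
def ray(d,uv):
    p=cv2.undistortPoints(np.array(uv,float).reshape(-1,1,2),d["mtx"],d["dist"]).reshape(-1,2)
    R=np.array(d["R"]);c=-R.T@np.array(d["t"]).ravel()
    return c,np.c_[p,np.ones(len(p))]@R
def onz(d,uv,z):
    c,v=ray(d,uv); return c+v*((z-c[2])/v[:,2])[:,None]
def proj(d,X):
    R=np.array(d["R"]);r,_=cv2.Rodrigues(R)
    return cv2.projectPoints(np.array(X,float).reshape(-1,1,3),r,np.array(d["t"],float),d["mtx"],d["dist"])[0].reshape(-1,2)
def rect(P):
    """min-area rectangle of world xy points: centre, long, short, yaw of long side"""
    (c,s,a)=cv2.minAreaRect(np.array(P[:,:2],np.float32))
    if s[0]<s[1]: s=s[::-1];a+=90
    return np.round(c,1),np.round(s,1),round((a+90)%180-90,1)
def frame():
    s=monitor.sense(); return s["position"],Ro.from_euler("xyz",s["tool_rot"],degrees=True),s
def go(p,yaw=None):
    """fractions for a shift to world p (TCP) and a turn to tool pointing down at yaw"""
    q,R,s=frame(); d=R.inv().apply(np.array(p)-q)/800
    out="xyz %s"%np.round(d,4)
    if yaw is not None:
        T=Ro.from_euler("xyz",[180,0,yaw],degrees=True); out+=" dr %s"%np.round((R.inv()*T).as_rotvec(degrees=True)/90,4)
    print(out,"steps %.1f"%(np.linalg.norm(d)*800/62.5))
E
python3 - <<'E'
from h import *
d=vision.get_image("top"); im=d["image"]
hsv=cv2.cvtColor(im,cv2.COLOR_BGR2HSV)
big=cv2.resize(im[120:280,130:470],None,fx=2.35,fy=2.35,interpolation=cv2.INTER_CUBIC); cv2.imwrite("pics/topc.png",big)
g=cv2.medianBlur(im,1).max(2)
m=((g<135)&(im.max(2).astype(int)-im.min(2)<30)).astype(np.uint8)
c,_=cv2.findContours(m,cv2.RETR_EXTERNAL,cv2.CHAIN_APPROX_NONE)
for k in c:
    a=cv2.contourArea(k)
    if 60<a<1500:
        p=k.reshape(-1,2); print(p.mean(0).round(),a,"z12",*rect(onz(d,p,12)),"z44",*rect(onz(d,p,44)))
d2=vision.get_image("wrist"); cv2.imwrite("pics/w0.png",d2["image"]); print(d2["R"],d2["t"],d2["mtx"])
E
```

```text
[547. 415.] 194.0 z12 [ -78.5 -782.1] [85.3 34.1] 89.1 z44 [ -65.4 -760.7] [83.  33.1] 89.1
[ 22. 414.] 491.5 z12 [-107.8  820.1] [164.6  41.3] -83.8 z44 [-93.9 798. ] [160.1  40.1] -83.8
[199. 283.] 83.5 z12 [305.8 269.9] [104.3  47.2] -3.1 z44 [308.4 262.7] [101.4  45.9] -3.1
[442. 274.] 126.0 z12 [ 342.1 -456.7] [130.7  23.9] 4.1 z44 [ 343.7 -444.1] [127.2  23.3] 4.1
[287. 246.] 177.5 z12 [427.1  10.9] [95.3 20.8] -89.2 z44 [426.5  10.8] [92.7 20.2] -89.2
[285. 234.] 102.5 z12 [456.9  11.3] [71.7 26.9] -89.2 z44 [455.4  11.2] [69.8 26.1] -89.2
[258. 234.] 97.5 z12 [461.5 101.1] [83.9 15. ] -89.1 z44 [460.   98.5] [81.6 14.6] -89.1
[318. 233.] 86.5 z12 [467.1 -82.6] [98.5 14.9] -89.3 z44 [465.3 -80.2] [95.9 14.5] -89.3
[202. 233.] 422.5 z12 [460.6 268.7] [91.  45.8] 2.0 z44 [459.  261.6] [88.5 44.5] 2.0
[454. 253.] 295.5 z12 [ 412.  -491.3] [219.3  16.4] 2.9 z44 [ 411.7 -477.8] [213.3  16. ] 2.9
[135. 249.] 1466.5 z12 [401.6 476. ] [268.8  82.2] -41.2 z44 [401.6 463.2] [261.5  80. ] -41.2
[434. 229.] 619.0 z12 [ 480.2 -431.8] [104.9  61.1] -16.1 z44 [ 478.1 -419.9] [102.1  59.4] -1
[... 516 characters left out ...]
35.3 190.6] [51.7 48.5] -89.4
[331. 155.] 184.5 z12 [ 703.5 -120.1] [134.9  18.3] -0.1 z44 [ 695.4 -116.7] [131.2  17.8] -0.1
[197. 145.] 717.0 z12 [732.1 294.5] [116.4  77.9] 41.3 z44 [723.2 286.7] [113.2  75.8] 41.3
[390. 138.] 458.5 z12 [ 760.3 -298. ] [172.2 112.2] 60.3 z44 [ 750.6 -289.8] [167.5 109.2] 60.3
[511.  67.] 917.0 z12 [1001.3 -728.3] [210.6 107.4] -47.9 z44 [ 985.1 -708.3] [204.9 104.5] -47.9
[[ 0.39094234 -0.92041295 -0.00202162]
 [-0.87222376 -0.37117375  0.31852122]
 [-0.29392143 -0.12276012 -0.94791358]] [-649.40588424  -42.57717     380.00634479] [[347.42468956   0.         278.75111571]
 [  0.         347.42468956 209.61013706]
 [  0.           0.           1.        ]]
```

View pics/topc.png

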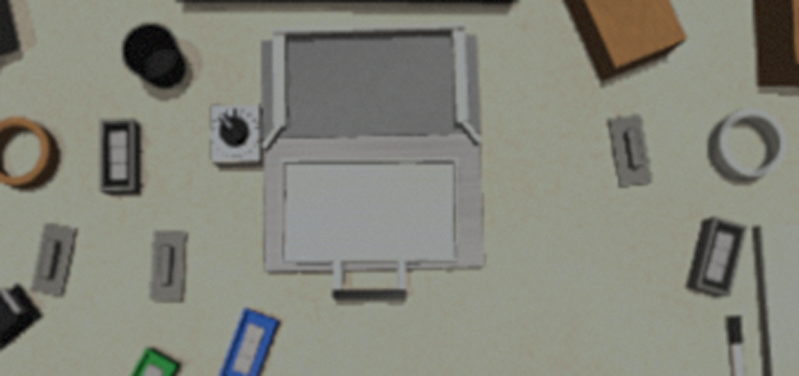

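The crop shows the station, with the empty tray on the scale. The knob centre is near full-image pixel (229,175) and its pointer is turned up and left. I'll work out the station frame and the wrist-camera offset.

```bash
python3 - <<'E'
from h import *
d=vision.get_image("top")
f=lambda L:np.array(L)/2.35+[130,120]
print("deck",onz(d,f([[267,270],[484,266],[262,40],[477,36]]),30).round())
print("tray rim",onz(d,f([[283,161],[456,161],[283,262],[456,262]]),46).round())
print("handle",onz(d,f([[333,293],[406,293]]),69).round())
print("knob",onz(d,f([[234,129]]),62).round(),"tip",onz(d,f([[228,118]]),62).round(),"console",onz(d,f([[210,105],[260,105],[210,165],[260,163]]),50).round())
w=vision.get_image("wrist");R=np.array(w["R"]);c=-R.T@np.array(w["t"]); q,T,s=frame()
print("cam in tool",T.inv().apply(c-q),"optic axis in tool",T.inv().apply(R[2]),T.inv().apply(R[0]))
go([600,190,230],90)
E
```

```text
deck [[ 456.  139.   30.]
 [ 465. -133.   30.]
 [ 753.  154.   30.]
 [ 761. -124.   30.]]
tray rim [[592. 121.  46.]
 [595. -96.  46.]
 [465. 118.  46.]
 [468. -96.  46.]]
handle [[428.  54.  69.]
 [429. -34.  69.]]
knob [[629. 181.  62.]] tip [[643. 189.  62.]] console [[662. 215.  50.]
 [662. 151.  50.]
 [585. 212.  50.]
 [588. 149.  50.]]
cam in tool [  80.6343847     0.36175303 -141.816214  ] optic axis in tool [-3.18423756e-01 -8.31117184e-04  9.47948111e-01] [-7.32533279e-05  9.99999634e-01  8.52147149e-04]
xyz [ 0.7832 -0.7376  0.0016] dr [-4.000e-04 -2.000e-04 -7.443e-01] steps 13.8
```

Station yaw is about -1.5° with its origin near (543,8), and the knob is at about (629,181). I'll fly above the knob.

```bash
python3 -m inch '{"xyz":[[0.27,-0.238,0],[0.27,-0.238,0],[0.27,-0.238,0],[0.27,-0.238,0],[0.27,-0.238,0]],"dr":[[0,0,0],[0,0,0],[0,0,0],[0,0,0],[0,0,0]]}' 1
python3 -m inch '{"xyz":[[0.27,-0.238,0],[0.27,-0.238,0],[0.27,-0.238,0],[0.27,-0.238,0],[0.27,-0.238,0]],"dr":[[0,0,0],[0,0,0],[0,0,0],[0,0,0],[0,0,0]]}'
python3 -m inch '{"xyz":[[0.27,-0.238,0],[0.27,-0.238,0],[0.27,-0.238,0],[0.27,-0.238,0],[0.27,-0.238,0]],"dr":[[0,0,-0.078],[0,0,-0.078],[0,0,-0.078],[0,0,-0.078],[0,0,-0.078]]}'
python3 -m inch '{"xyz":[[0,0,0],[0,0,0]],"dr":[[0,0,0],[0,0,0]]}'
python3 - <<'E'
from h import *
w=vision.get_image("wrist");cv2.imwrite("pics/w1.png",w["image"])
E
```

```text
t: 0.92
position: [379.9, -335.4, 231.6]
tool_rot: [180.0, -0.0, 23.2]
contact_force: [0.2, 0.5, 0.2]
gripper_width: 1.003
gripper_force: 0.0
t: 1.55
position: [503.9, -75.5, 231.6]
tool_rot: [-180.0, -0.1, 23.2]
contact_force: [0.8, -0.4, -0.7]
gripper_width: 1.007
gripper_force: 0.0
t: 2.17
position: [627.6, 184.6, 231.1]
tool_rot: [-179.9, -0.0, 30.2]
contact_force: [-0.2, -0.5, -0.8]
gripper_width: 1.001
gripper_force: 0.0
t: 2.42
position: [627.0, 179.8, 230.8]
tool_rot: [180.0, 0.1, 30.0]
contact_force: [0.2, 0.1, -0.8]
gripper_width: 1.001
gripper_force: 0.0
```

View pics/w1.png

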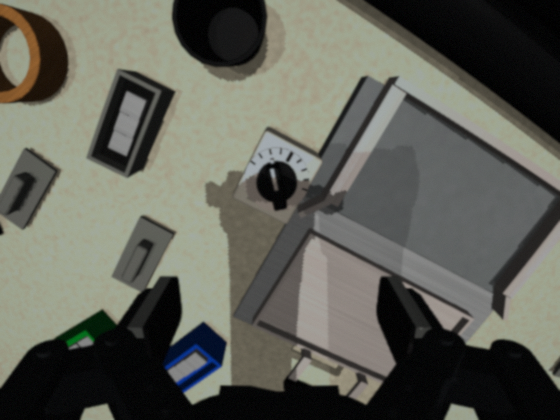

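The wrist view shows the knob at (277,181) with its pointer towards (271,165) and the long zero mark at (290,156). The left case is at (130,122), with lids at (27,188) and (145,252). I'll measure these precisely.

```bash
python3 - <<'E'
from h import *
w=vision.get_image("wrist");im=w["image"]
cr=im[120:220,225:330]; b=cv2.resize(cr,None,fx=5,fy=5,interpolation=cv2.INTER_CUBIC)
cv2.imwrite("pics/k1.png",b)
# console face
g=im.min(2)
m=np.zeros_like(g); m[120:225,225:335]=(g[120:225,225:335]>185)
print(np.percentile(cr.min(2),[5,50,90,98]))
n,l,st,ce=cv2.connectedComponentsWithStats((g>150).astype(np.uint8))
for i in range(1,n):
    x,y,ww,h,a=st[i]
    if 225<x<330 and 120<y<220 and a>8:
        ys,xs=np.where(l==i); print(st[i],ce[i].round(1))
        if a<200:
            P=onz(w,np.c_[xs,ys],87); v=np.linalg.svd(P[:,:2]-P[:,:2].mean(0))[2][0]; print("ptr",P.mean(0),np.degrees(np.arctan2(v[1],v[0])),np.ptp(P[:,:2]@v))
        else: print("console",rect(onz(w,np.c_[xs,ys],50)))
dk=(g<45).astype(np.uint8); n,l,st,ce=cv2.connectedComponentsWithStats(dk)
for i in range(1,n):
    if 240<ce[i][0]<310 and 150<ce[i][1]<215 and st[i][4]>100: print("knob",st[i],ce[i],onz(w,[ce[i]],62))
E
```

```text
[  6. 103. 157. 163.]
[239 121   6   8  26] [241.4 124.8]
ptr [661.17623391 233.24865501  87.        ] -172.2843589477932 5.5065500711491495
[ 241  133   78   49 1304] [281. 157.]
console (array([637.1, 184.1]), array([58.4, 52.5]), -87.9)
[226 140   8   6  29] [230.  142.1]
ptr [644.29940529 234.82959449  87.        ] -31.40009511297334 5.2703170359745855
[241 143   4   3  10] [242.8 144. ]
ptr [648.13927128 224.9848075   87.        ] -57.75911606441986 2.5154154617553957
[242 155   5   4  13] [243.9 156.8]
ptr [639.25104397 219.16443672  87.        ] 149.9152868388276 3.7461403311288564
knob [ 256  162   40   48 1244] [275.92684887 183.98392283] [[626.69025803 181.64694586  62.        ]]
```

View pics/k1.png

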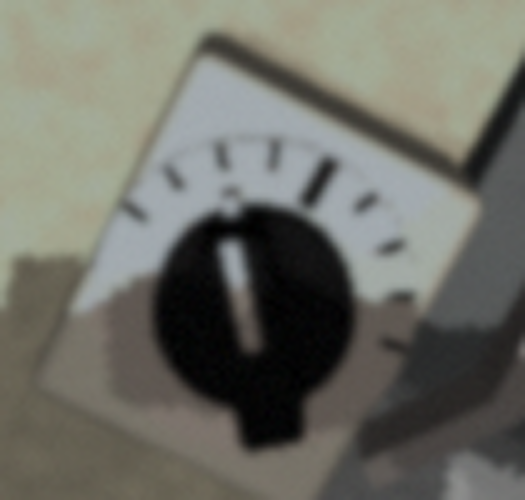

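The crop shows the pointer strip running from (252,350) to (233,240) and the zero mark from (312,203) to (327,162), in crop pixels at 5x. I'll convert these to angles.

```bash
python3 - <<'E'
from h import *
w=vision.get_image("wrist")
f=lambda L:np.array(L)/5+[225,120]
an=lambda P:np.degrees(np.arctan2(*(P[1]-P[0])[[1,0]]))
P=onz(w,f([[252,350],[233,240]]),87);print("ptr",P.round(1),an(P))
P=onz(w,f([[312,203],[327,162]]),50);print("zero",P.round(1),an(P))
C=onz(w,f([[40,385],[212,45],[478,200]]),50);print("console",C.round(1),an(C[:2]),an(C[1:])+90,"ctr",(C[0]+C[2])/2)
D=onz(w,f([[255,305]]),62);print("disk",D)
im=w["image"]; g=im.max(2)
m=((g<125)&(im.max(2).astype(int)-im.min(2)<28)).astype(np.uint8)
for k in cv2.findContours(m,cv2.RETR_EXTERNAL,cv2.CHAIN_APPROX_NONE)[0]:
    a=cv2.contourArea(k);p=k.reshape(-1,2)
    if a>800 and p[:,0].mean()<240 and p[:,1].mean()<280: print(p.mean(0).round(),a,"z12",*rect(onz(w,p,12)),"z44",*rect(onz(w,p,44)))
E
```

```text
ptr [[627.6 182.2  87. ]
 [642.6 194.4  87. ]] 39.204591176172265
zero [[649.1 181.9  50. ]
 [657.1 183.3  50. ]] 10.381052658101213
console [[592.  209.6  50. ]
 [665.2 212.5  50. ]
 [665.1 155.2  50. ]] 2.19271577382799 -0.025000613748417777 ctr [628.58794207 182.40003453  50.        ]
disk [[629.27757273 182.76388224  62.        ]]
[ 27. 187.] 2860.0 z12 [469.6 417.6] [96.4 47.3] -9.4 z44 [489.8 400. ] [87.9 43.1] -9.4
[129. 122.] 5802.5 z12 [593.9 339. ] [107.2  62.4] 2.9 z44 [603.1 328.4] [97.7 56.9] 2.9
[39. 59.] 2391.5 z12 [608.4 448.7] [95.8 65.6] 18.8 z44 [616.3 428.3] [87.3 59.8] 18.8
[221.  32.] 6220.0 z12 [711.3 294. ] [91.8 72.6] -61.1 z44 [710.1 287.4] [83.7 66.2] -61.1
```

The station is at about (544,8) with yaw near 1.8°, the knob at (629,182.6) and the pointer at about 40°, so tare ≈ 38°. I'll lower onto the bar, grip it, and turn by -38°.

```bash
python3 -m inch '{"xyz":[[0.004,-0.002,0.05],[0.004,-0.002,0.12],[0.004,-0.002,0.16],[0.004,-0.002,0.208],[0.004,-0.002,0.208]],"dr":[[0,0,-0.111],[0,0,-0.111],[0,0,-0.111],[0,0,-0.111],[0,0,-0.111]]}' 0.5 30
python3 -m inch '{"xyz":[[0,0,0],[0,0,0]],"dr":[[0,0,0],[0,0,0]]}'
python3 -m inch '{"xyz":[[0,0,0],[0,0,0],[0,0,0],[0,0,0],[0,0,0]],"dr":[[0,0,0],[0,0,0],[0,0,0],[0,0,0],[0,0,0]]}' 0 30
```

```text
t: 3.2
position: [627.0, 181.6, 62.1]
tool_rot: [-179.9, 0.3, 39.9]
contact_force: [0.0, 0.0, 0.3]
gripper_width: 0.497
gripper_force: 0.0
t: 3.45
position: [630.5, 184.1, 67.1]
tool_rot: [179.9, -0.2, 40.0]
contact_force: [-0.5, -0.1, 1.2]
gripper_width: 0.5
gripper_force: 0.0
t: 4.08
position: [629.6, 184.2, 65.9]
tool_rot: [180.0, -0.1, 40.0]
contact_force: [-2.2, -0.1, 6.4]
gripper_width: 0.132
gripper_force: 33.2
```

```bash
python3 -m inch '{"xyz":[[0,0,0],[0,0,0],[0,0,0],[0,0,0],[0,0,0]],"dr":[[0,0,0.1],[0,0,0.2],[0,0,0.3],[0,0,0.4],[0,0,0.424]]}'
python3 -m inch '{"xyz":[[0,0,0],[0,0,0]],"dr":[[0,0,0],[0,0,0]]}'
python3 -m inch '{"xyz":[[0,0,0],[0,0,0],[0,0,0],[0,0,0]],"dr":[[0,0,0],[0,0,0],[0,0,0],[0,0,0]]}' 0.5
python3 -m inch '{"xyz":[[0,0,-0.06],[0,0,-0.12],[0,0,-0.15],[0,0,-0.15],[0,0,-0.15]],"dr":[[0,0,0],[0,0,0],[0,0,0],[0,0,0],[0,0,0]]}'
python3 - <<'E'
from h import *
w=vision.get_image("wrist"); print(monitor.sense()["position"])
K=proj(w,[[629,183,62]])[0].astype(int);print(K)
x,y=K-60; b=cv2.resize(w["image"][y:y+120,x:x+120],None,fx=5,fy=5,interpolation=cv2.INTER_CUBIC)
cv2.imwrite("pics/k2.png",b)
E
```

```text
t: 4.7
position: [629.8, 183.7, 66.0]
tool_rot: [180.0, -0.1, 1.8]
contact_force: [-0.7, -1.0, 6.0]
gripper_width: 0.133
gripper_force: 33.3
t: 4.95
position: [629.8, 183.7, 65.9]
tool_rot: [180.0, -0.1, 1.9]
contact_force: [-0.4, -0.9, 6.8]
gripper_width: 0.133
gripper_force: 33.3
t: 5.45
position: [629.1, 183.8, 64.6]
tool_rot: [180.0, 0.0, 1.9]
contact_force: [-0.7, 0.3, 0.2]
gripper_width: 0.495
gripper_force: 0.0
t: 6.08
position: [628.5, 183.5, 183.6]
tool_rot: [180.0, 0.1, 1.9]
contact_force: [0.0, -0.1, -0.2]
gripper_width: 0.498
gripper_force: 0.0
[628.29475139 183.40857632 183.15668489]
[278 199]
```

View pics/k2.png

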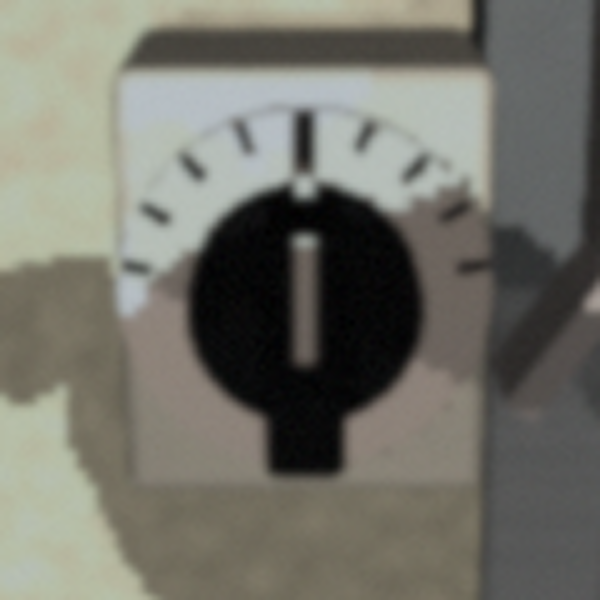

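The pointer strip at (305,240-365) lines up with the zero mark at (303,140), so the knob is at zero. The console looks square in this view, which confirms the yaw of about 1.9°. Next is the left case.

```bash
python3 -m inch '{"xyz":[[-0.03,-0.182,-0.084],[-0.03,-0.182,-0.084],[-0.03,-0.182,-0.084],[-0.03,-0.182,-0.084],[-0.03,-0.182,-0.084]],"dr":[[0,0,0],[0,0,0],[0,0,0],[0,0,0],[0,0,0]]}' 1
python3 -m inch '{"xyz":[[0,0,0],[0,0,0]],"dr":[[0,0,0],[0,0,0]]}'
python3 - <<'E'
from h import *
w=vision.get_image("wrist"); im=w["image"]
cv2.imwrite("pics/w2.png",im)
K=proj(w,[[600,330,44]])[0].astype(int);print(K)
x,y=K
print(im[y,x-60:x+60:3].max(1)); print(im[y-90:y+90:4,x].max(1))
E
```

```text
t: 6.75
position: [600.3, 327.1, 250.1]
tool_rot: [179.9, 0.1, 1.8]
contact_force: [0.2, -0.9, -1.2]
gripper_width: 0.994
gripper_force: 0.0
t: 7.0
position: [600.9, 327.0, 251.3]
tool_rot: [179.9, 0.1, 1.8]
contact_force: [0.1, -0.7, 0.2]
gripper_width: 1.002
gripper_force: 0.0
[275 176]
[157 155 160 160 160 158 158 156 160 157 153 143  93  27  11  43  79  74
  75  76  76  74  19   8  27  53  69  84  92  90  93  92  91  97 137 148
 148 141 144 145]
[157 152 156 158 155 156 159 159 159 161 129  35  93  15  12  69 119 119
 119 116 113  69  75  75  73  76  76  76  73  24   9  18  25  65  94  94
  93  96  94  95  97 106 150 161 160]
```

View pics/w2.png

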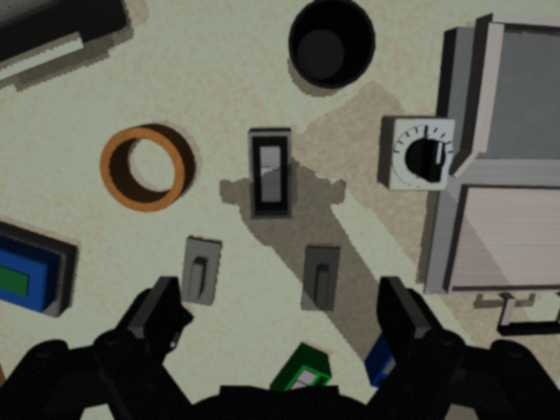

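The view shows the case with its mouth spanning about (253-289, 133-214), and two lids at (202,270) and (321,278). I'll take the pose from the dark mouth.

```bash
cat >> h.py <<'E'
def mouth(guess,name="wrist",th=55):
    """case pose from the dark 84x36 mouth, at rim height above guess z"""
    w=vision.get_image(name); im=w["image"].max(2)
    u,v=proj(w,[guess])[0].astype(int)
    m=(im<th).astype(np.uint8); best=None
    for k in cv2.findContours(m,cv2.RETR_EXTERNAL,cv2.CHAIN_APPROX_NONE)[0]:
        p=k.reshape(-1,2); r=rect(onz(w,p,guess[2]))
        if r[1][0]>60 and abs(r[1][1]-36)<14 and np.hypot(*(p.mean(0)-[u,v]))<80: print(p.mean(0).round(),*r)
E
python3 - <<'E'
from h import *
for th in (45,60,75): mouth([600,330,44],th=th)
E
```

```text
[271. 176.] [599.3 334.1] [83.7 38. ] 0.5
[272. 177.] [598.2 334.5] [85.6 42.9] 1.8
[273. 178.] [598.1 332.6] [87.7 49. ] 1.8
```

```bash
python3 -m inch '{"xyz":[[-0.002,-0.009,0.07],[-0.002,-0.009,0.14],[-0.002,-0.009,0.21],[-0.002,-0.009,0.26],[-0.002,-0.009,0.285]],"dr":[[0,0,0],[0,0,0],[0,0,0],[0,0,0],[0,0,0]]}' 1
python3 -m inch '{"xyz":[[0,0,0.006],[0,0,0.012],[0,0,0.012]],"dr":[[0,0,0],[0,0,0],[0,0,0]]}' 1
python3 -m inch '{"xyz":[[0,0,0],[0,0,0],[0,0,0],[0,0,0],[0,0,0]],"dr":[[0,0,0],[0,0,0],[0,0,0],[0,0,0],[0,0,0]]}' 0.3 50
python3 -m inch '{"xyz":[[0,0,0],[0,0,-0.02],[0,0,-0.05],[0,0,-0.1],[0,0,-0.1]],"dr":[[0,0,0],[0,0,0],[0,0,0],[0,0,0],[0,0,0]]}'
python3 -m inch '{"xyz":[[0,0,0],[0,0,0]],"dr":[[0,0,0],[0,0,0]]}'
python3 - <<'E'
from h import *
w=vision.get_image("wrist"); cv2.imwrite("pics/w3.png",w["image"])
p=monitor.sense()["position"]; print(p)
for th in (30,45,60): mouth([p[0],p[1],p[2]+32],th=th)
E
```

```text
t: 7.82
position: [597.5, 334.9, 21.5]
tool_rot: [179.9, 0.2, 1.9]
contact_force: [-0.8, -0.3, 1.5]
gripper_width: 1.001
gripper_force: 0.0
t: 8.2
position: [599.4, 336.2, 15.8]
tool_rot: [-179.9, -0.1, 1.9]
contact_force: [0.6, -1.3, 0.3]
gripper_width: 1.0
gripper_force: 0.0
t: 8.82
position: [599.1, 336.0, 15.3]
tool_rot: [-180.0, -0.1, 1.9]
contact_force: [-0.5, -0.7, 6.2]
gripper_width: 0.51
gripper_force: 52.9
t: 9.45
position: [601.2, 337.5, 99.9]
tool_rot: [-179.8, -0.4, 1.9]
contact_force: [-0.5, 0.7, -2.9]
gripper_width: 0.511
gripper_force: 34.1
t: 9.7
position: [597.8, 335.1, 93.3]
tool_rot: [179.9, 0.1, 1.9]
contact_force: [1.0, 0.4, -2.7]
gripper_width: 0.506
gripper_force: 57.2
[597.873432   335.17714127  93.1970173 ]
```

The case is held. I'll lift it, carry it to tray y=+40 and lower it.

```bash
python3 -m inch '{"xyz":[[0,0,-0.04],[-0.02,0.06,-0.08],[-0.04,0.13,-0.08],[-0.06,0.2,-0.08],[-0.08,0.27,-0.08]],"dr":[[0,0,0],[0,0,0],[0,0,0],[0,0,0],[0,0,0]]}'
python3 -m inch '{"xyz":[[-0.0167,0.06,0],[-0.0167,0.082,0],[-0.0167,0.082,0],[-0.0167,0.082,0],[-0.0167,0.082,0]],"dr":[[0,0,0],[0,0,0],[0,0,0],[0,0,0],[0,0,0]]}'
python3 - <<'E'
from h import *
s=monitor.sense();print(s["position"],s["gripper_force"])
t=vision.get_image("top");im=t["image"];cv2.imwrite("pics/t1.png",im)
w=vision.get_image("wrist"); cv2.imwrite("pics/w4.png",w["image"])
E
```

```text
t: 10.52
position: [541.1, 115.9, 158.4]
tool_rot: [180.0, -0.0, 1.9]
contact_force: [1.2, -0.4, -2.4]
gripper_width: 0.502
gripper_force: 57.5
t: 11.15
position: [530.6, 53.8, 158.3]
tool_rot: [-180.0, 0.0, 2.0]
contact_force: [-0.3, 0.1, -1.8]
gripper_width: 0.507
gripper_force: 57.5
[530.6064139   53.76317151 158.3482028 ] 57.50192105770111
```

View pics/w4.png

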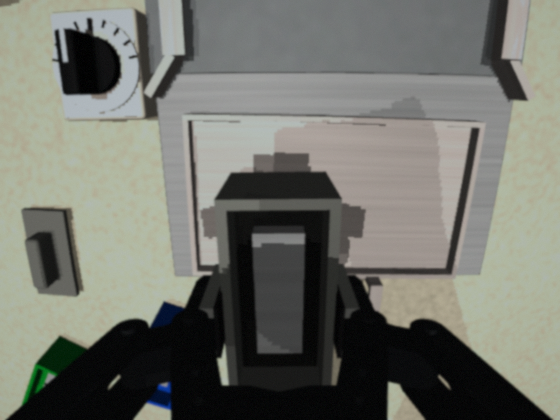

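The wrist view shows the held case over the tray. The tray's back rim runs from (184,116) to (484,123), with front inner corners near (196,272) and (452,272).

```bash
python3 - <<'E'
from h import *
w=vision.get_image("wrist")
print(onz(w,[[184,116],[484,123]],46).round(1), onz(w,[[196,270],[452,270]],34).round(1))
E
```

```text
[[594.2 122.6  46. ]
 [598.3 -96.   46. ]] [[ 464.3  121.9   34. ]
 [ 471.3 -101.9   34. ]]
```

```bash
python3 -m inch '{"xyz":[[0,0.0025,0.04],[0,0.0025,0.08],[0,0.0025,0.11],[0,0.0025,0.12],[0,0.0025,0.127]],"dr":[[0,0,0],[0,0,0],[0,0,0],[0,0,0],[0,0,0]]}'
python3 -m inch '{"xyz":[[0,0,0.002],[0,0,0.004],[0,0,0.006],[0,0,0.0075]],"dr":[[0,0,0],[0,0,0],[0,0,0],[0,0,0]]}'
```

```text
t: 11.92
position: [531.0, 50.1, 56.9]
tool_rot: [-180.0, -0.0, 1.9]
contact_force: [0.2, 0.3, -2.7]
gripper_width: 0.504
gripper_force: 57.4
t: 12.42
position: [530.7, 49.7, 51.1]
tool_rot: [180.0, -0.0, 1.9]
contact_force: [0.7, 0.1, -2.2]
gripper_width: 0.502
gripper_force: 57.5
```

```bash
python3 -m inch '{"xyz":[[0,0,0.001],[0,0,0.002],[0,0,0.002]],"dr":[[0,0,0],[0,0,0],[0,0,0]]}'
python3 -m inch '{"xyz":[[0,0,0],[0,0,0],[0,0,0],[0,0,0]],"dr":[[0,0,0],[0,0,0],[0,0,0],[0,0,0]]}' 0.75
python3 -m inch '{"xyz":[[0,0,-0.04],[0,0,-0.1],[0,0,-0.17],[0,0,-0.23],[0,0,-0.23]],"dr":[[0,0,0],[0,0,0],[0,0,0],[0,0,0],[0,0,0]]}'
python3 -m inch '{"xyz":[[0,0,0],[0,0,0]],"dr":[[0,0,0],[0,0,0]]}'
python3 - <<'E'
from h import *
for th in (30,45,60): mouth([530,50,78],th=th)
go([500,-420,235],-15)
E
```

```text
t: 12.8
position: [530.6, 49.7, 49.3]
tool_rot: [180.0, -0.0, 1.9]
contact_force: [0.1, 0.2, -1.8]
gripper_width: 0.504
gripper_force: 57.5
t: 13.3
position: [530.6, 49.7, 49.3]
tool_rot: [180.0, -0.0, 1.9]
contact_force: [0.6, -0.7, 0.2]
gripper_width: 0.751
gripper_force: 0.0
t: 13.92
position: [533.0, 50.1, 237.6]
tool_rot: [-180.0, -0.5, 1.9]
contact_force: [0.0, 1.1, -0.8]
gripper_width: 0.749
gripper_force: 0.0
t: 14.18
position: [529.6, 49.6, 231.7]
tool_rot: [180.0, 0.2, 1.9]
contact_force: [-0.1, 0.3, -0.4]
gripper_width: 0.746
gripper_force: 0.0
[279. 185.] [530.9  48.8] [81.9 35.5] 1.9
[279. 186.] [530.9  48.8] [83.7 42.2] 1.9
xyz [-0.0567  0.5856 -0.0034] dr [0.0002 0.0014 0.1875] steps 7.5
```

The first case is at (530.9,49), standing square. Next I'll go to the right-hand case.

```bash
python3 -m inch '{"xyz":[[-0.028,0.293,0],[-0.028,0.293,0],[-0.028,0.293,0],[-0.028,0.293,0],[-0.028,0.293,0]],"dr":[[0,0,0],[0,0,0],[0,0,0],[0,0,0],[0,0,0]]}' 1
python3 -m inch '{"xyz":[[-0.028,0.293,0],[-0.028,0.293,0],[-0.028,0.293,0],[-0.028,0.293,0],[-0.028,0.293,0]],"dr":[[0,0,0.19],[0,0,0.19],[0,0,0.19],[0,0,0.19],[0,0,0.19]]}'
python3 -m inch '{"xyz":[[0,0,0],[0,0,0]],"dr":[[0,0,0],[0,0,0]]}'
python3 - <<'E'
from h import *
for th in (30,45,60): mouth([480,-425,44],th=th)
w=vision.get_image("wrist"); cv2.imwrite("pics/w5.png",w["image"])
E
```

```text
t: 14.95
position: [514.5, -190.1, 232.4]
tool_rot: [179.9, 0.1, 1.4]
contact_force: [-0.0, 0.5, -0.9]
gripper_width: 0.994
gripper_force: 0.0
t: 15.58
position: [499.3, -423.9, 232.0]
tool_rot: [179.9, 0.1, -15.6]
contact_force: [-0.3, 0.4, -0.6]
gripper_width: 1.0
gripper_force: 0.0
t: 15.82
position: [502.2, -417.9, 233.1]
tool_rot: [-179.9, 0.0, -15.0]
contact_force: [0.6, 0.7, -0.4]
gripper_width: 0.997
gripper_force: 0.0
[295. 198.] [ 478.9 -429. ] [83.8 38.7] -16.1
[294. 200.] [ 478.3 -428.3] [86.7 43.8] -15.4
```

```bash
python3 -m inch '{"xyz":[[-0.025,0.0205,0.07],[-0.025,0.0205,0.14],[-0.025,0.0205,0.2],[-0.025,0.0205,0.24],[-0.025,0.0205,0.26]],"dr":[[0,0,0.009],[0,0,0.009],[0,0,0.009],[0,0,0.009],[0,0,0.009]]}' 1
python3 -m inch '{"xyz":[[0,0,0.006],[0,0,0.013],[0,0,0.013]],"dr":[[0,0,0],[0,0,0],[0,0,0]]}' 1
python3 -m inch '{"xyz":[[0,0,0],[0,0,0],[0,0,0],[0,0,0],[0,0,0]],"dr":[[0,0,0],[0,0,0],[0,0,0],[0,0,0],[0,0,0]]}' 0.3 50
python3 -m inch '{"xyz":[[0,0,0],[0,0,-0.03],[0,0,-0.08],[0,0,-0.14],[0,0,-0.18]],"dr":[[0,0,0],[0,0,0],[0,0,0],[0,0,0],[0,0,0]]}'
python3 -m inch '{"xyz":[[0,0,0],[0,0,0]],"dr":[[0,0,0],[0,0,0]]}'
python3 - <<'E'
from h import *
go([530.5,-30,158],1.9)
E
```

```text
t: 16.65
position: [476.9, -429.9, 23.4]
tool_rot: [-179.9, 0.1, -16.0]
contact_force: [0.3, 0.0, 0.2]
gripper_width: 1.001
gripper_force: 0.0
t: 17.02
position: [477.9, -431.2, 15.7]
tool_rot: [180.0, -0.1, -16.0]
contact_force: [1.1, 0.3, 0.2]
gripper_width: 0.999
gripper_force: 0.0
t: 17.65
position: [478.0, -430.9, 15.6]
tool_rot: [180.0, -0.1, -16.0]
contact_force: [-0.5, 2.1, 5.5]
gripper_width: 0.506
gripper_force: 53.1
t: 18.27
position: [477.4, -431.2, 160.5]
tool_rot: [180.0, -0.0, -16.1]
contact_force: [1.4, -0.6, -2.4]
gripper_width: 0.508
gripper_force: 52.4
t: 18.52
position: [476.4, -430.1, 157.0]
tool_rot: [-179.9, 0.2, -16.0]
contact_force: [0.3, 0.2, -2.4]
gripper_width: 0.505
gripper_force: 52.4
xyz [-0.0732 -0.4993 -0.0005] dr [-0.0009  0.0017 -0.1994] steps 6.5
```

```bash
python3 -m inch '{"xyz":[[-0.0366,-0.06,0],[-0.0366,-0.12,0],[-0.0366,-0.18,0],[-0.0366,-0.25,0],[-0.0366,-0.25,0]],"dr":[[0,0,0],[0,0,0],[0,0,0],[0,0,0],[0,0,0]]}'
python3 -m inch '{"xyz":[[-0.0366,-0.06,0],[-0.0366,-0.12,0],[-0.0366,-0.18,0],[-0.0366,-0.25,0],[-0.0366,-0.25,0]],"dr":[[0,0,-0.05],[0,0,-0.1],[0,0,-0.15],[0,0,-0.199],[0,0,-0.199]]}'
python3 -m inch '{"xyz":[[0,0,0],[0,0,0]],"dr":[[0,0,0],[0,0,0]]}'
python3 - <<'E'
from h import *
go([530.5,-30,50],1.9);print(monitor.sense()["gripper_force"])
E
```

```text
t: 19.15
position: [505.1, -224.2, 156.7]
tool_rot: [-179.8, 0.2, -15.5]
contact_force: [-0.9, -0.2, -2.4]
gripper_width: 0.503
gripper_force: 52.5
t: 19.77
position: [531.7, -25.3, 157.3]
tool_rot: [-179.8, 0.1, 2.3]
contact_force: [0.0, -1.5, -2.6]
gripper_width: 0.509
gripper_force: 52.5
t: 20.02
position: [531.0, -32.1, 158.0]
tool_rot: [180.0, 0.1, 1.7]
contact_force: [-0.2, -0.4, -1.7]
gripper_width: 0.51
gripper_force: 52.5
xyz [-0.0003 -0.0027  0.135 ] dr [ 0.0004  0.0011 -0.0022] steps 1.7
52.484378814697266
```

```bash
python3 -m inch '{"xyz":[[0,0,0.04],[0,-0.001,0.08],[0,-0.001,0.11],[0,-0.001,0.122],[0,-0.001,0.127]],"dr":[[0,0,0],[0,0,0],[0,0,0],[0,0,0],[0,0,0]]}'
python3 -m inch '{"xyz":[[0,0,0.003],[0,0,0.005],[0,0,0.007],[0,0,0.0085],[0,0,0.0085]],"dr":[[0,0,0],[0,0,0],[0,0,0],[0,0,0],[0,0,0]]}'
python3 -m inch '{"xyz":[[0,0,0],[0,0,0],[0,0,0],[0,0,0]],"dr":[[0,0,0],[0,0,0],[0,0,0],[0,0,0]]}' 0.75
python3 -m inch '{"xyz":[[0,0,-0.04],[0,0,-0.1],[0,0,-0.17],[0,0,-0.23],[0,0,-0.23]],"dr":[[0,0,0],[0,0,0],[0,0,0],[0,0,0],[0,0,0]]}'
python3 -m inch '{"xyz":[[0,0,0],[0,0,0]],"dr":[[0,0,0],[0,0,0]]}'
python3 - <<'E'
from h import *
for th in (30,45): mouth([530,-30,78],th=th); mouth([530,50,78],th=th)
t=vision.get_image("top"); im=t["image"]
cv2.imwrite("pics/t2.png",cv2.resize(im[120:300,100:480],None,fx=2.1,fy=2.1,interpolation=cv2.INTER_CUBIC))
g=im.max(2)
m=((g<135)&(im.max(2).astype(int)-im.min(2)<30)).astype(np.uint8)
for k in cv2.findContours(m,cv2.RETR_EXTERNAL,cv2.CHAIN_APPROX_NONE)[0]:
    a=cv2.contourArea(k);p=k.reshape(-1,2);r=rect(onz(t,p,12))
    if 250<a<600 and 70<r[1][0]<110: print(p.mean(0).round(),a,*r)
E
```

```text
t: 20.65
position: [531.7, -30.2, 57.1]
tool_rot: [180.0, 0.0, 1.8]
contact_force: [-0.1, 0.1, -1.7]
gripper_width: 0.506
gripper_force: 52.5
t: 21.28
position: [531.6, -29.4, 50.5]
tool_rot: [180.0, 0.0, 1.9]
contact_force: [-0.2, 0.2, -3.0]
gripper_width: 0.504
gripper_force: 52.5
t: 21.78
position: [531.8, -29.4, 50.5]
tool_rot: [180.0, -0.0, 1.9]
contact_force: [-0.6, 0.5, -0.3]
gripper_width: 0.756
gripper_force: 0.0
t: 22.4
position: [534.2, -29.4, 238.8]
tool_rot: [180.0, -0.5, 1.9]
contact_force: [0.4, -0.1, -0.6]
gripper_width: 0.749
gripper_force: 0.0
t: 22.65
position: [530.7, -29.4, 233.0]
tool_rot: [-180.0, 0.2, 1.9]
contact_force: [0.2, -0.8, -0.8]
gripper_width: 0.753
gripper_force: 0.0
[279. 184.] [533.1 -30.2] [81.1 35.4] 1.9
[190. 183.] [531.5  48.5] [81.4 34.4] 2.8
[279. 185.] [532.4 -30.3] [83.1 40.8] 1.9
[210. 164.] [543.   26.8] [93.8 37.3] 24.2
[190. 184.] [531.4  48.2] [82.5 36. ] 2.6
[210. 164.] [543.2  27.1] [93.8 38. ] 24.9
[202. 233.] 388.0 [460.6 268.9] [91.  43.2] -0.5
[153. 230.] 387.5 [466.8 418.5] [89.8 45.8] -9.3
[394. 192.] 384.5 [ 592.7 -310.4] [89.9 47.3] 7.7
```

View pics/t2.png

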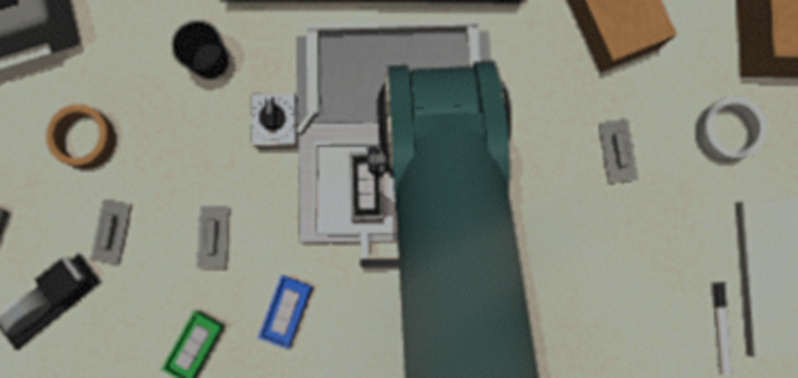

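Cases A and B both stand square in the tray. The right-hand lid has been knocked to about (593,-310), and the left lids are at (461,269) and (467,418). I'll fetch the nearer left lid, hovering to one side so the arm's shadow stays off it.

```bash
cat >> h.py <<'E'
def lid(guess,th=135,zp=12):
    w=vision.get_image("wrist"); im=w["image"]; g=im.max(2)
    u,v=proj(w,[guess])[0].astype(int); print("at",u,v)
    for t in (th-15,th,th+10):
        m=((g<t)&(im.max(2).astype(int)-im.min(2)<28)).astype(np.uint8)
        for k in cv2.findContours(m,cv2.RETR_EXTERNAL,cv2.CHAIN_APPROX_NONE)[0]:
            p=k.reshape(-1,2);r=rect(onz(w,p,zp))
            if cv2.contourArea(k)>500 and np.hypot(*(p.mean(0)-[u,v]))<60: print(t,p.mean(0).round(),*r)
    b=cv2.resize(im[max(v-75,0):v+75,max(u-75,0):u+75],None,fx=4,fy=4,interpolation=cv2.INTER_CUBIC)
    return w,b,(max(u-75,0),max(v-75,0))
E
python3 -m inch '{"xyz":[[-0.0045,-0.2865,0],[-0.0045,-0.2865,0],[-0.0045,-0.2865,0],[-0.0045,-0.2865,0],[-0.0045,-0.2865,0]],"dr":[[0,0,0],[0,0,0],[0,0,0],[0,0,0],[0,0,0]]}' 0.6
python3 -m inch '{"xyz":[[0,0,0],[0,0,0]],"dr":[[0,0,0],[0,0,0]]}'
python3 - <<'E'
from h import *
w,b,o=lid([461,269,12]); cv2.imwrite("pics/l1.png",b); print(o)
E
```

```text
t: 23.52
position: [519.4, 203.9, 234.2]
tool_rot: [-179.9, 0.0, 2.3]
contact_force: [0.2, -0.2, -1.0]
gripper_width: 0.6
gripper_force: 0.0
t: 23.78
position: [521.0, 197.7, 234.3]
tool_rot: [180.0, 0.0, 1.7]
contact_force: [0.0, -0.6, -0.2]
gripper_width: 0.6
gripper_force: 0.0
at 213 223
(np.int64(138), np.int64(148))
```

View pics/l1.png

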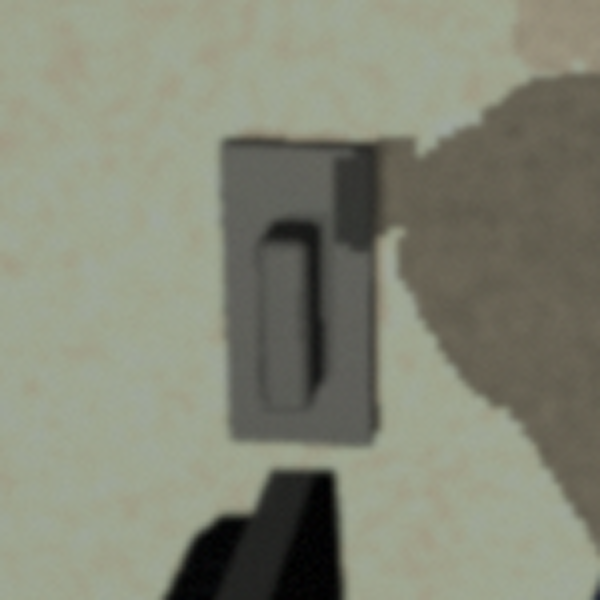

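The crop (4x, origin (138,148)) shows plate corners at (222,146), (374,150), (373,443) and (231,440), and rib top corners at (259,240), (305,238), (308,410) and (264,410).

```bash
python3 - <<'E'
from h import *
w=vision.get_image("wrist")
f=lambda L:np.array(L)/4+[138,148]
print(rect(onz(w,f([[222,146],[374,150],[373,443],[231,440]]),12)),rect(onz(w,f([[259,240],[305,238],[308,410],[264,410]]),34)))
go([461,269,100],0)
E
```

```text
(array([461.2, 269.4]), array([89.3, 41.6]), -1.0) (array([462.3, 269.6]), array([49.8, 12. ]), -0.8)
xyz [-0.0722 -0.0909  0.168 ] dr [ 0.0003 -0.      0.0193] steps 2.6
```

```bash
python3 -m inch '{"xyz":[[-0.04,-0.05,0.04],[-0.072,-0.0915,0.1],[-0.072,-0.0915,0.17],[-0.072,-0.0915,0.23],[-0.072,-0.0915,0.255]],"dr":[[0,0,0.03],[0,0,0.03],[0,0,0.03],[0,0,0.03],[0,0,0.03]]}' 0.6
python3 -m inch '{"xyz":[[0,0,0.01],[0,0,0.018],[0,0,0.018]],"dr":[[0,0,0],[0,0,0],[0,0,0]]}'
python3 - <<'E'
from h import *
go([461.3,269.5,16],-1)
E
```

```text
t: 24.5
position: [459.5, 269.1, 27.7]
tool_rot: [179.9, 0.2, -0.9]
contact_force: [-0.7, -0.0, -0.6]
gripper_width: 0.602
gripper_force: 0.0
t: 24.88
position: [461.1, 270.8, 16.6]
tool_rot: [-180.0, -0.0, -0.9]
contact_force: [0.2, -0.5, 0.0]
gripper_width: 0.6
gripper_force: 0.0
xyz [0.0002 0.0017 0.0007] dr [-0.0003 -0.0005  0.0016] steps 0.0
```

```bash
python3 -m inch '{"xyz":[[0,0.0015,0],[0,0.0015,0],[0,0.0015,0],[0,0.0015,0],[0,0.0015,0]],"dr":[[0,0,0],[0,0,0],[0,0,0],[0,0,0],[0,0,0]]}' 0 45
python3 -m inch '{"xyz":[[0,0,0],[0,0,-0.03],[0,0,-0.08],[0,0,-0.14],[0,0,-0.18]],"dr":[[0,0,0],[0,0,0],[0,0,0],[0,0,0],[0,0,0]]}'
python3 -m inch '{"xyz":[[0,0,0],[0,0,0]],"dr":[[0,0,0],[0,0,0]]}'
python3 - <<'E'
from h import *
go([530.8,49.3,160],1.9)
E
```

```text
t: 25.5
position: [461.2, 269.9, 16.9]
tool_rot: [-180.0, -0.1, -0.8]
contact_force: [-0.9, -0.4, 6.9]
gripper_width: 0.15
gripper_force: 45.2
t: 26.12
position: [461.0, 269.9, 162.1]
tool_rot: [-179.9, -0.1, -0.8]
contact_force: [-0.2, 0.3, -0.4]
gripper_width: 0.154
gripper_force: 44.3
t: 26.38
position: [460.0, 269.0, 159.1]
tool_rot: [179.9, 0.1, -0.8]
contact_force: [0.2, -0.6, 0.0]
gripper_width: 0.148
gripper_force: 44.3
xyz [ 0.0925  0.2733 -0.0009] dr [ 0.0007  0.0009 -0.0304] steps 3.7
```

```bash
python3 -m inch '{"xyz":[[0.02,0.06,0],[0.045,0.13,0],[0.07,0.2,0],[0.092,0.273,0],[0.092,0.273,0]],"dr":[[0,0,-0.03],[0,0,-0.03],[0,0,-0.03],[0,0,-0.03],[0,0,-0.03]]}'
python3 -m inch '{"xyz":[[0,0,0],[0,0,0]],"dr":[[0,0,0],[0,0,0]]}'
python3 - <<'E'
from h import *
s=monitor.sense();print(s["gripper_force"]);go([530.5,49.3,103],1.9)
w=vision.get_image("wrist"); cv2.imwrite("pics/lo.png",w["image"])
E
```

```text
t: 27.0
position: [531.0, 43.6, 158.0]
tool_rot: [179.8, 0.2, 1.3]
contact_force: [0.4, 0.8, -1.7]
gripper_width: 0.149
gripper_force: 44.4
t: 27.25
position: [530.3, 51.8, 159.3]
tool_rot: [-180.0, 0.1, 2.0]
contact_force: [0.7, 0.2, 0.1]
gripper_width: 0.156
gripper_force: 44.4
44.39552843570709
xyz [0.0003 0.0032 0.0704] dr [-0.0003  0.001   0.0014] steps 0.9
```

View pics/lo.png

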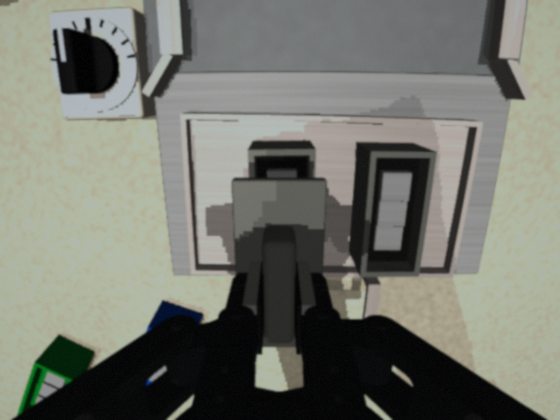

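The lid, with its plate's far edge at (233-326,180), is held above case A, whose rim corners are near (249,152) and (315,152). I'll check the in-hand offset.

```bash
python3 - <<'E'
from h import *
w=vision.get_image("wrist"); q,R,s=frame(); print(q)
im=w["image"].max(2)
print(im[140:185,265], "|", im[160,240:325], "|", im[195,225:335])
L=onz(w,[[233,180],[326,179]],q[2]-4.9);print("lid far edge",L.round(1))
C=onz(w,[[249,151],[315,151]],78);print("case far edge",C.round(1))
E
```

```text
[530.56959752  51.67626635 159.72385909]
[138  95  53  33  30  31  30  31  43  70  98 111 113 114 107  87  57  31
  16  19  16  11  10  10  11  10   9  12   9  14  12  13  14  15  13  13
  14  20  29  46  72  95 107 114 114] | [180 180 179 180 180 179 175 162 141 124 117 115 113 102  72  38  23  14
  10  13  13  14  12  14  15  16  15  14  16  12  11  11  12  11  10  10
   9  10   8   6   7   8   7   8   7   7   7   7   8   5   9   7   8   7
   5   6   9   8   9   9   8   8  10   7   9  11  15  21  36  61  78  88
  90  92 105 131 153 163 166 164 165 165 164 166 165] | [181 182 181 182 180 172 153 124 111 112 113 114 113 114 112 115 115 114
 114 113 112 114 113 114 113 114 112 114 114 113 112 113 114 112 115 114
 114 113 114 113 113 113 113 113 113 114 112 114 114 113 108 103  97  95
  95  94  95  96  95  94  96  95  94  96  96  97  95  95  94  95  96  96
  96  96  94  95  96  95  95  98  95  97  95  96  95  96  97  96  94  95
  94  95  95  94  95  95  96  96  93  87  79  75  81  90 105 115 118 131
 149 160]
lid far edge [[574.8  72.5 154.8]
 [576.7  32.2 154.8]]
case far edge [[575.2  71.9  78. ]
 [576.7  29.5  78. ]]
```

```bash
python3 -m inch '{"xyz":[[0,0.0025,0.02],[0,0.0025,0.045],[0,0.0025,0.06],[0,0.0025,0.07],[0,0.0025,0.07]],"dr":[[0,0,0],[0,0,0],[0,0,0],[0,0,0],[0,0,0]]}'
python3 -m inch '{"xyz":[[0,0,0],[0,0,0]],"dr":[[0,0,0],[0,0,0]]}'
python3 - <<'E'
from h import *
go([530.7,49.6,102],1.9)
w=vision.get_image("wrist"); q,R,s=frame(); im=w["image"].max(2)
cv2.imwrite("pics/lo2.png",cv2.resize(w["image"][100:300,180:380],None,fx=3,fy=3,interpolation=cv2.INTER_CUBIC))
E
```

```text
t: 27.98
position: [530.8, 48.2, 103.4]
tool_rot: [180.0, 0.1, 1.9]
contact_force: [-0.3, -0.1, -0.2]
gripper_width: 0.148
gripper_force: 44.4
t: 28.22
position: [531.5, 48.2, 104.6]
tool_rot: [-180.0, -0.1, 1.9]
contact_force: [0.6, 0.0, -0.2]
gripper_width: 0.153
gripper_force: 44.4
xyz [-0.001  -0.0018  0.0033] dr [-0.     -0.0007 -0.0004] steps 0.0
```

```bash
python3 -m inch '{"xyz":[[-0.001,-0.0015,0.004],[-0.001,-0.0015,0.008],[-0.001,-0.0015,0.011],[-0.001,-0.0015,0.014],[-0.001,-0.0015,0.017]],"dr":[[0,0,0],[0,0,0],[0,0,0],[0,0,0],[0,0,0]]}'
python3 -m inch '{"xyz":[[0,0,0.0015],[0,0,0.003],[0,0,0.004],[0,0,0.004]],"dr":[[0,0,0],[0,0,0],[0,0,0],[0,0,0]]}'
```

```text
t: 28.9
position: [530.3, 49.3, 90.2]
tool_rot: [180.0, 0.0, 1.9]
contact_force: [-0.5, -0.0, -0.7]
gripper_width: 0.148
gripper_force: 44.4
t: 29.4
position: [530.2, 49.3, 88.8]
tool_rot: [180.0, 0.0, 1.9]
contact_force: [-5.2, -0.3, 12.2]
gripper_width: 0.147
gripper_force: 46.2
```

The lid seated at TCP z=88.8 as predicted, with a 12 N contact. I'll release and go to measure the right-hand lid.

```bash
python3 -m inch '{"xyz":[[0,0,0],[0,0,0],[0,0,0],[0,0,0]],"dr":[[0,0,0],[0,0,0],[0,0,0],[0,0,0]]}' 0.5
python3 -m inch '{"xyz":[[0,0,-0.04],[0,0,-0.1],[0,0,-0.15],[0,0,-0.185],[0,0,-0.185]],"dr":[[0,0,0],[0,0,0],[0,0,0],[0,0,0],[0,0,0]]}'
python3 - <<'E'
from h import *
w=vision.get_image("wrist"); cv2.imwrite("pics/s1.png",w["image"])
E
python3 -m inch '{"xyz":[[0.066,0.271,0],[0.066,0.271,0],[0.066,0.271,0],[0.066,0.271,0],[0.066,0.271,0]],"dr":[[0,0,0],[0,0,0],[0,0,0],[0,0,0],[0,0,0]]}' 0.6
python3 -m inch '{"xyz":[[0.066,0.271,0],[0.066,0.271,0],[0.066,0.271,0],[0.066,0.271,0],[0.066,0.271,0]],"dr":[[0,0,0],[0,0,0],[0,0,0],[0,0,0],[0,0,0]]}'
python3 -m inch '{"xyz":[[0,0,0],[0,0,0]],"dr":[[0,0,0],[0,0,0]]}'
python3 - <<'E'
from h import *
w,b,o=lid([593,-311,12]); a=cv2.imread("pics/s1.png")[60:360,150:450]
cv2.imwrite("pics/l2.png",np.hstack([cv2.resize(b,(400,400)),cv2.resize(a,(400,400))])); print(o,b.shape)
E
```

```text
t: 29.9
position: [530.3, 49.3, 87.1]
tool_rot: [180.0, 0.0, 1.9]
contact_force: [0.2, 0.2, 0.2]
gripper_width: 0.503
gripper_force: 0.0
t: 30.52
position: [531.7, 49.5, 237.5]
tool_rot: [-180.0, -0.3, 1.9]
contact_force: [-0.3, -0.8, -0.5]
gripper_width: 0.498
gripper_force: 0.0
t: 31.2
position: [589.0, -169.5, 232.8]
tool_rot: [180.0, 0.2, 1.5]
contact_force: [0.3, 1.1, -0.5]
gripper_width: 0.604
gripper_force: 0.0
t: 31.82
position: [648.9, -382.6, 232.5]
tool_rot: [-180.0, 0.2, 1.7]
contact_force: [-1.0, -0.2, 0.1]
gripper_width: 0.6
gripper_force: 0.0
t: 32.08
position: [650.6, -377.8, 235.2]
tool_rot: [-179.9, 0.0, 2.0]
contact_force: [0.2, -0.2, 0.0]
gripper_width: 0.603
gripper_force: 0.0
at 217 220
(np.int64(142), np.int64(145)) (600, 600, 3)
```

View pics/l2.png

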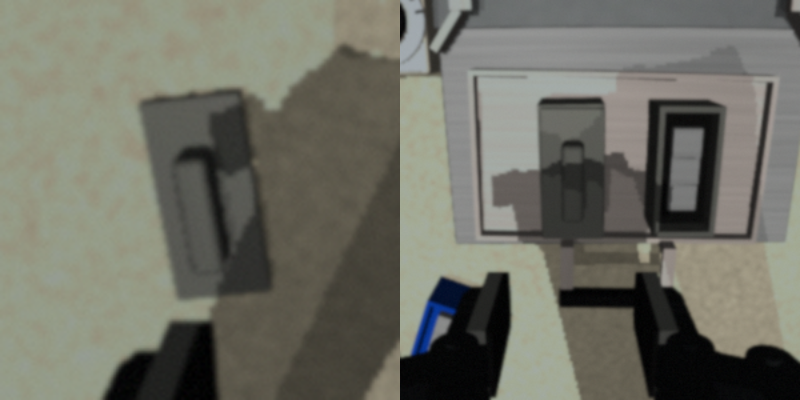

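The left panel (2.667x) shows plate corners at (141,104), (242,95), (271,289) and (178,298), and rib top corners at (175,166), (206,161), (219,269) and (190,274). The right panel shows lid A sitting flush on its case.

```bash
python3 - <<'E'
from h import *
w=vision.get_image("wrist")
f=lambda L:np.array(L)/2.6667+[142,145]
a=rect(onz(w,f([[141,104],[242,95],[271,289],[178,298]]),12));b=rect(onz(w,f([[175,166],[206,161],[219,269],[190,274]]),34));print(a,b)
c=(a[0]+b[0])/2; go([c[0],c[1],16.8],(a[2]+b[2])/2)
E
```

```text
(array([ 594.1, -314.8]), array([88. , 41.7]), 8.2) (array([ 594.1, -314.1]), array([47.7, 12.4]), 5.8)
xyz [-0.0676 -0.0827  0.2736] dr [-0.0002 -0.0002 -0.0556] steps 3.8
```

```bash
python3 -m inch '{"xyz":[[-0.04,-0.05,0.04],[-0.068,-0.083,0.1],[-0.068,-0.083,0.17],[-0.068,-0.083,0.23],[-0.068,-0.083,0.255]],"dr":[[0,0,-0.061],[0,0,-0.061],[0,0,-0.061],[0,0,-0.061],[0,0,-0.061]]}' 0.6
python3 -m inch '{"xyz":[[0,0,0.01],[0,0,0.0185],[0,0,0.0185]],"dr":[[0,0,0],[0,0,0],[0,0,0]]}'
python3 - <<'E'
from h import *
go([594.1,-314.4,16.8],7.5)
E
python3 -m inch '{"xyz":[[0,0,0],[0,0,0],[0,0,0],[0,0,0],[0,0,0]],"dr":[[0,0,0],[0,0,0],[0,0,0],[0,0,0],[0,0,0]]}' 0 45
python3 -m inch '{"xyz":[[0,0,0],[0,0,-0.03],[0,0,-0.08],[0,0,-0.14],[0,0,-0.18]],"dr":[[0,0,0],[0,0,0],[0,0,0],[0,0,0],[0,0,0]]}'
python3 -m inch '{"xyz":[[0,0,0],[0,0,0]],"dr":[[0,0,0],[0,0,0]]}'
python3 - <<'E'
from h import *
go([532.3,-29.8,160],1.9)
E
```

```text
t: 32.8
position: [591.9, -314.6, 28.8]
tool_rot: [-179.9, 0.2, 7.4]
contact_force: [-0.1, -0.1, 0.1]
gripper_width: 0.602
gripper_force: 0.0
t: 33.17
position: [594.1, -316.3, 17.5]
tool_rot: [179.9, -0.1, 7.4]
contact_force: [-0.1, -0.5, -0.4]
gripper_width: 0.605
gripper_force: 0.0
xyz [ 0.0003 -0.0024  0.0009] dr [ 0.0006 -0.0009 -0.0016] steps 0.0
t: 33.8
position: [594.0, -316.3, 17.5]
tool_rot: [180.0, -0.1, 7.4]
contact_force: [-0.5, 0.3, 5.9]
gripper_width: 0.146
gripper_force: 46.6
t: 34.42
position: [594.2, -316.4, 164.3]
tool_rot: [179.9, -0.2, 7.4]
contact_force: [0.6, -0.5, -1.3]
gripper_width: 0.152
gripper_force: 45.8
t: 34.67
position: [592.8, -315.8, 160.2]
tool_rot: [-180.0, 0.1, 7.4]
contact_force: [0.0, -0.6, -1.3]
gripper_width: 0.153
gripper_force: 45.8
xyz [-0.0292 -0.3642  0.0004] dr [-0.0002  0.0006  0.0606] steps 4.7
```

```bash
python3 -m inch '{"xyz":[[-0.006,-0.075,0],[-0.012,-0.15,0],[-0.018,-0.225,0],[-0.024,-0.3,0],[-0.029,-0.364,0]],"dr":[[0,0,0.03],[0,0,0.06],[0,0,0.061],[0,0,0.061],[0,0,0.061]]}'
python3 -m inch '{"xyz":[[0,0,0],[0,0,0],[0,0,0]],"dr":[[0,0,0],[0,0,0],[0,0,0]]}'
python3 - <<'E'
from h import *
q,R,s=frame();print(q,s["gripper_force"])
w=vision.get_image("wrist"); im=w["image"].max(2)
print("far rows",im[140:190,265],"\nlid row195",im[195,220:340],"\ncase row160",im[160,235:330])
cv2.imwrite("pics/lo3.png",w["image"])
go([532.3,-29.8,102],1.9)
E
```

```text
t: 35.3
position: [531.3, -27.7, 159.1]
tool_rot: [-180.0, 0.2, 1.9]
contact_force: [0.6, 0.1, -0.3]
gripper_width: 0.151
gripper_force: 45.8
t: 35.67
position: [533.0, -32.0, 159.8]
tool_rot: [180.0, 0.1, 1.7]
contact_force: [0.6, -0.3, -0.8]
gripper_width: 0.151
gripper_force: 45.8
[533.01041484 -31.98805929 159.84649388] 45.77447175979614
far rows [152 121  77  44  30  28  31  30  31  39  61  83  97 100  97  94  75  50
  24  12   9  12   9  12  13  12   9  11  12  17  31  45  66  75  79  80
  73  52  43  61  83 104 110 112 112 111 111 111 110 112] 
lid row195 [176 176 175 173 175 176 175 176 176 174 168 146 119 103 106 110 111 111
 111 110 110 111 111 110 112 111 110 110 110 111 112 110 110 110 110 109
 111 110 109 111 111 111 110 111 110 112 109 109 110 109 109 109 109 106
 100  95  94  93  92  94  91  92  92  92  93  92  91  92  94  94  92  93
  91  91  93  93  93  93  94  93  93  94  93  93  93  95  93  94  94  93
  92  93  94  91  94  93  93  94  94  93  94  93  95  91  86  79  75  78
  80  78  78  80  80  79  82  97 125 144 153 155] 
case row160 [178 176 179 176 176 166 145 121 115 114 113 102  74  42  24  15  11   9
  10   8   9  10  11  11   7  10   9  10   9  11   9  10   9  11  10   7
   9   8   8  10   8  10   6   8  12   9   6  11   9   7  12  10   5   6
   7   6   9   8   9   8  13   8  10  11  10  17  32  58  80  93  93  95
  95 112 142 157 162 162 161 159 163 162 163 163 161 162 161 162 161 162
 161 161 162 162 163]
xyz [-0.0008 -0.0027  0.0725] dr [ 0.0003  0.0006 -0.0022] steps 0.9
```

```bash
python3 - <<'E'
from h import *
w=vision.get_image("wrist"); q,R,s=frame(); print(q)
a=R.as_matrix()
def loc(uv,z): return R.inv().apply(onz(w,uv,z)-q).round(1)
print("lid L/R",loc([[231.5,195],[325,195]],q[2]-5.5)[:,:2],"far",loc([[265,179]],q[2]-5.5)[:,:2])
print("case L/R out",loc([[241.3,160],[308.7,160]],78)[:,:2],"in",loc([[247.5,160],[302,160]],78)[:,:2],"far",loc([[265,150]],78)[:,:2])
E
```

```text
[533.11546655 -31.66716461 160.08529622]
lid L/R [[ 38.1 -19.9]
 [ 38.1  21.4]] far [[45.4 -5. ]]
case L/R out [[ 39.6 -23.4]
 [ 39.6  20.4]] in [[ 39.6 -19.4]
 [ 39.6  16. ]] far [[46.1 -7.9]]
```

```bash
python3 -m inch '{"xyz":[[0,-0.0025,0.02],[0,-0.0025,0.045],[0,-0.0025,0.06],[0,-0.0025,0.069],[0,-0.0025,0.069]],"dr":[[0,0,0],[0,0,0],[0,0,0],[0,0,0],[0,0,0]]}'
python3 -m inch '{"xyz":[[0,0,0],[0,0,0]],"dr":[[0,0,0],[0,0,0]]}'
python3 - <<'E'
from h import *
go([532.5,-29.4,89],1.9)
E
```

```text
t: 36.4
position: [532.8, -28.2, 104.7]
tool_rot: [-180.0, 0.1, 1.9]
contact_force: [0.7, 0.4, -0.9]
gripper_width: 0.15
gripper_force: 45.8
t: 36.65
position: [533.5, -28.2, 105.8]
tool_rot: [180.0, -0.1, 1.9]
contact_force: [-0.2, -0.1, -1.7]
gripper_width: 0.149
gripper_force: 45.8
xyz [-0.0013  0.0015  0.0211] dr [ 0.0001 -0.0007 -0.0004] steps 0.3
```

```bash
python3 -m inch '{"xyz":[[-0.001,0.0014,0.004],[-0.001,0.0014,0.008],[-0.001,0.0014,0.011],[-0.001,0.0014,0.014],[-0.001,0.0014,0.017]],"dr":[[0,0,0],[0,0,0],[0,0,0],[0,0,0],[0,0,0]]}'
python3 -m inch '{"xyz":[[0,0,0.0015],[0,0,0.003],[0,0,0.0043],[0,0,0.0043]],"dr":[[0,0,0],[0,0,0],[0,0,0],[0,0,0]]}'
```

```text
t: 37.28
position: [532.3, -29.3, 91.4]
tool_rot: [180.0, 0.0, 1.9]
contact_force: [-0.7, 0.4, -1.1]
gripper_width: 0.149
gripper_force: 45.8
t: 37.78
position: [532.3, -29.3, 89.4]
tool_rot: [180.0, 0.0, 1.9]
contact_force: [-3.4, 0.1, 9.0]
gripper_width: 0.149
gripper_force: 47.2
```

Both lids are seated. I'll release, lift, and move above the handle while turning the tool by 90°.

```bash
python3 -m inch '{"xyz":[[0,0,0],[0,0,0],[0,0,0],[0,0,0]],"dr":[[0,0,0],[0,0,0],[0,0,0],[0,0,0]]}' 0.5
python3 -m inch '{"xyz":[[0,0,-0.04],[0,0,-0.1],[0,0,-0.15],[0,0,-0.185],[0,0,-0.185]],"dr":[[0,0,0],[0,0,0],[0,0,0],[0,0,0],[0,0,0]]}'
python3 - <<'E'
from h import *
w=vision.get_image("wrist"); cv2.imwrite("pics/s2.png",w["image"])
E
python3 -m inch '{"xyz":[[-0.066,-0.03,0],[-0.131,-0.054,0],[-0.131,-0.054,0],[-0.131,-0.054,0],[-0.131,-0.054,0]],"dr":[[0,0,-0.1],[0,0,-0.2],[0,0,-0.3],[0,0,-0.4],[0,0,-0.5]]}' 0.45
python3 -m inch '{"xyz":[[0,0,0],[0,0,0],[0,0,0],[0,0,0],[0,0,0]],"dr":[[0,0,-0.1],[0,0,-0.2],[0,0,-0.3],[0,0,-0.4],[0,0,-0.49]]}'
python3 -m inch '{"xyz":[[0,0,0],[0,0,0]],"dr":[[0,0,0],[0,0,0]]}'
python3 - <<'E'
from h import *
w=vision.get_image("wrist"); im=w["image"]; g=im.max(2)
a=cv2.imread("pics/s2.png")[60:360,150:450]
cv2.imwrite("pics/hd.png",np.hstack([cv2.resize(im,(533,400)),cv2.resize(a,(267,267))[:, :].copy() if 0 else cv2.copyMakeBorder(cv2.resize(a,(267,267)),0,133,0,0,cv2.BORDER_CONSTANT)]))
E
```

```text
t: 38.28
position: [532.2, -29.3, 88.1]
tool_rot: [-180.0, 0.0, 1.9]
contact_force: [0.1, -0.5, 0.3]
gripper_width: 0.499
gripper_force: 0.0
t: 38.9
position: [533.7, -29.3, 238.5]
tool_rot: [180.0, -0.3, 1.9]
contact_force: [-0.2, -0.1, -0.6]
gripper_width: 0.503
gripper_force: 0.0
t: 39.58
position: [425.1, 10.4, 234.9]
tool_rot: [-179.9, 0.1, 47.2]
contact_force: [-0.7, -0.6, -0.7]
gripper_width: 0.45
gripper_force: 0.0
t: 40.2
position: [425.2, 10.4, 234.7]
tool_rot: [-179.8, -0.0, 91.2]
contact_force: [-0.2, 0.2, -0.4]
gripper_width: 0.454
gripper_force: 0.0
t: 40.45
position: [425.7, 10.4, 235.5]
tool_rot: [-179.9, -0.0, 90.8]
contact_force: [0.1, 0.2, 0.8]
gripper_width: 0.451
gripper_force: 0.0
```

View pics/hd.png

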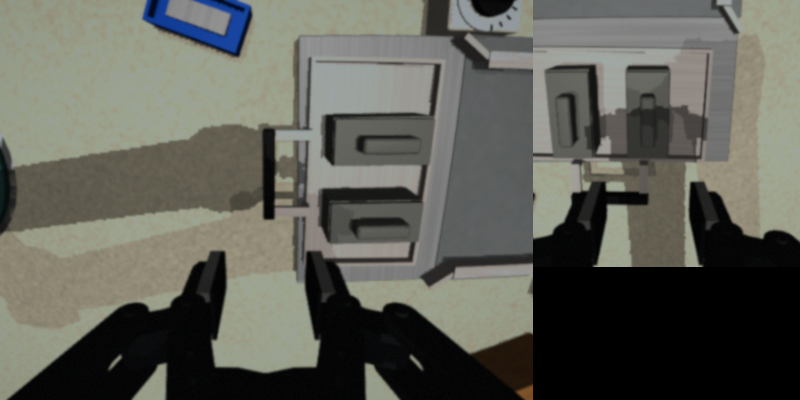

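The view shows the black bar at native px ~(275-288,134-229), with both cases capped flush.

```bash
python3 - <<'E'
from h import *
w=vision.get_image("wrist"); im=w["image"]; g=im.max(2)
m=(g<40).astype(np.uint8); m[:, :260]=0;m[:,300:]=0;m[240:]=0
for k in cv2.findContours(m,cv2.RETR_EXTERNAL,cv2.CHAIN_APPROX_NONE)[0]:
    if cv2.contourArea(k)>300: p=k.reshape(-1,2);print(rect(onz(w,p,69)),p.min(0),p.max(0))
s=560/533
print("deck front-left, scale/dock",onz(w,np.array([[299,37]])*s,30).round(1))
print("tray wall left-front, back-left, front right",onz(w,np.array([[309,57],[444,62],[413,264],[303,262]])*s,46).round(1))
print("guide ends inner left/right tips",onz(w,np.array([[467,38],[488,64],[424,280],[456,266]])*s,55).round(1))
t=vision.get_image("top"); cv2.imwrite("pics/t3.png",t["image"])
E
```

```text
(array([427.6,  12.8]), array([88.6, 11.2]), -89.3) [276 135] [288 229]
deck front-left, scale/dock [[455.2 141.4  30. ]]
tray wall left-front, back-left, front right [[463.8 121.8  46. ]
 [594.6 122.2  46. ]
 [596.7 -95.7  46. ]
 [468.8 -93.8  46. ]]
guide ends inner left/right tips [[ 609.2  143.8   55. ]
 [ 634.2  122.1   55. ]
 [ 608.8 -111.6   55. ]
 [ 643.6  -93.4   55. ]]
```

The bar is at (427.6,~11.5), with size as given. Using the knob as gripped, I place the station at (545.2,9.8) with yaw 1.9, so the handle's home is about (590,11). I'll grip the bar.

```bash
python3 -m inch '{"xyz":[[0.0014,0.0024,0.06],[0.0014,0.0024,0.12],[0.0014,0.0024,0.17],[0.0014,0.0024,0.205],[0.0014,0.0024,0.22]],"dr":[[0,0,0],[0,0,0],[0,0,0],[0,0,0],[0,0,0]]}' 0.45 30
python3 -m inch '{"xyz":[[0,0,0.008],[0,0,0.013],[0,0,0.013]],"dr":[[0,0,0],[0,0,0],[0,0,0]]}'
python3 -m inch '{"xyz":[[0,0,0],[0,0,0],[0,0,0],[0,0,0],[0,0,0]],"dr":[[0,0,0],[0,0,0],[0,0,0],[0,0,0],[0,0,0]]}' 0 30
```

```text
t: 41.22
position: [427.2, 11.6, 58.9]
tool_rot: [-179.9, -0.0, 90.9]
contact_force: [0.8, 0.5, 0.2]
gripper_width: 0.453
gripper_force: 0.0
t: 41.6
position: [428.5, 11.6, 50.3]
tool_rot: [179.9, 0.0, 91.0]
contact_force: [-0.8, 0.0, 0.2]
gripper_width: 0.449
gripper_force: 0.0
t: 42.22
position: [428.5, 11.6, 50.4]
tool_rot: [179.9, 0.0, 91.0]
contact_force: [-0.9, -0.9, 6.0]
gripper_width: 0.129
gripper_force: 32.8
```

```bash
python3 -m inch '{"xyz":[[-0.001,0,-0.0005],[-0.002,0,-0.001],[-0.004,0.002,-0.001],[-0.006,0.006,-0.001],[-0.0065,0.012,-0.001]],"dr":[[0,0,-0.004],[0,0,-0.008],[0,0,-0.01],[0,0,-0.01],[0,0,-0.01]]}'
python3 -m inch '{"xyz":[[0,0.007,0],[0,0.014,0],[0,0.021,0],[0,0.028,0],[0,0.035,0]],"dr":[[0,0,0],[0,0,0],[0,0,0],[0,0,0],[0,0,0]]}'
python3 - <<'E'
from h import *
w=vision.get_image("wrist"); cv2.imwrite("pics/d1.png",w["image"]); im=w["image"]
for r in (170,200,230): print(r,im[60:300:1,0].shape)
s=monitor.sense();print(s["position"],s["contact_force"],s["wrist_torque"])
E
```

```text
t: 42.85
position: [435.4, 6.5, 50.4]
tool_rot: [-179.7, 0.0, 91.9]
contact_force: [-6.8, 1.6, 7.7]
gripper_width: 0.132
gripper_force: 32.9
t: 43.48
position: [463.4, 6.8, 50.4]
tool_rot: [-179.7, 0.1, 91.9]
contact_force: [-7.1, 0.6, 8.6]
gripper_width: 0.135
gripper_force: 33.0
170 (240, 3)
200 (240, 3)
230 (240, 3)
[464.79091293   6.94120461  50.46735617] [-2.33248527  0.21695077  2.3516796 ] [5.38223062e-04 7.71767065e-01 6.76192836e-02]
```

```bash
python3 -m inch '{"xyz":[[0,0.005,0],[0,0.01,0],[0,0.015,0],[0,0.02,0],[0,0.025,0]],"dr":[[0,0,0],[0,0,0],[0,0,0],[0,0,0],[0,0,0]]}'
python3 -m inch '{"xyz":[[0,0.007,0],[0,0.014,0],[0,0.021,0],[0,0.028,0],[0,0.035,0]],"dr":[[0,0,0],[0,0,0],[0,0,0],[0,0,0],[0,0,0]]}'
```

```text
t: 44.15
position: [483.7, 7.6, 50.4]
tool_rot: [-179.7, 0.1, 91.9]
contact_force: [-7.5, -0.2, 6.7]
gripper_width: 0.127
gripper_force: 32.9
t: 44.78
position: [511.8, 8.5, 50.5]
tool_rot: [-179.7, 0.1, 91.9]
contact_force: [-6.0, -0.2, 8.1]
gripper_width: 0.136
gripper_force: 32.9
```

```bash
python3 -m inch '{"xyz":[[0,0.01,0],[0,0.02,0],[0,0.03,0],[0,0.04,0],[0,0.05,0]],"dr":[[0,0,0],[0,0,0],[0,0,0],[0,0,0],[0,0,0]]}'
python3 -m inch '{"xyz":[[0,0.008,0],[0,0.016,0],[0,0.024,0],[0,0.031,0],[0,0.037,0]],"dr":[[0,0,0],[0,0,0],[0,0,0],[0,0,0],[0,0,0]]}'
python3 -m inch '{"xyz":[[0,0.003,0],[0,0.006,0],[0,0.008,0],[0,0.01,0]],"dr":[[0,0,0],[0,0,0],[0,0,0],[0,0,0]]}'
```

```text
t: 45.4
position: [551.9, 9.9, 50.5]
tool_rot: [-179.8, 0.1, 91.9]
contact_force: [-6.7, 0.2, 6.7]
gripper_width: 0.131
gripper_force: 32.9
t: 46.02
position: [581.6, 10.8, 50.5]
tool_rot: [-179.8, 0.1, 91.9]
contact_force: [-5.8, -0.0, 6.7]
gripper_width: 0.128
gripper_force: 32.9
t: 46.52
position: [589.5, 11.1, 50.5]
tool_rot: [-179.8, 0.0, 91.9]
contact_force: [-6.1, 0.1, 6.2]
gripper_width: 0.131
gripper_force: 32.8
```

Expected home is about 590. I'll push gently until the stop shows in the force.

```bash
python3 -m inch '{"xyz":[[0,0.001,0],[0,0.002,0],[0,0.003,0],[0,0.003,0]],"dr":[[0,0,0],[0,0,0],[0,0,0],[0,0,0]]}'
python3 -m inch '{"xyz":[[0,0.001,0],[0,0.002,0],[0,0.003,0],[0,0.003,0]],"dr":[[0,0,0],[0,0,0],[0,0,0],[0,0,0]]}'
```

```text
t: 47.02
position: [589.9, 10.9, 50.5]
tool_rot: [-179.5, 0.1, 91.9]
contact_force: [-10.6, -1.1, 11.1]
gripper_width: 0.135
gripper_force: 33.5
t: 47.52
position: [590.2, 10.6, 50.5]
tool_rot: [-179.3, 0.2, 91.9]
contact_force: [-17.7, -1.3, 18.1]
gripper_width: 0.133
gripper_force: 34.3
```

The tray is against the stop, with force rising and no further motion. I'll relax, release and lift away.

```bash
python3 -m inch '{"xyz":[[0,-0.001,0],[0,-0.003,0],[0,-0.003,0]],"dr":[[0,0,0],[0,0,0],[0,0,0]]}'
python3 -m inch '{"xyz":[[0,0,0],[0,0,0],[0,0,0],[0,0,0]],"dr":[[0,0,0],[0,0,0],[0,0,0],[0,0,0]]}' 0.4
python3 -m inch '{"xyz":[[0,0,-0.02],[0,0,-0.06],[0,0,-0.12],[0,0,-0.19],[0,0,-0.25]],"dr":[[0,0,0],[0,0,0],[0,0,0],[0,0,0],[0,0,0]]}'
python3 -m inch '{"xyz":[[0,-0.08,0],[0,-0.16,0],[0,-0.2,0],[0,-0.2,0],[0,-0.2,0]],"dr":[[0,0,0],[0,0,0],[0,0,0],[0,0,0],[0,0,0]]}'
python3 -m inch '{"xyz":[[-0.2,0,0],[-0.3,0,0],[-0.38,0,0],[-0.38,0,0],[-0.38,0,0]],"dr":[[0,0,0],[0,0,0],[0,0,0],[0,0,0],[0,0,0]]}'
python3 - <<'E'
from h import *
a=vision.get_image("top")["image"][110:260,160:400]; b=vision.get_image("side")["image"][160:300,160:350]
cv2.imwrite("pics/fin.png",np.hstack([cv2.resize(a,(480,360),interpolation=cv2.INTER_CUBIC)[:, :400],cv2.resize(b,(400,360),interpolation=cv2.INTER_CUBIC)]))
E
```

```text
t: 47.9
position: [590.2, 10.7, 50.5]
tool_rot: [-179.6, 0.1, 91.9]
contact_force: [-10.1, -1.7, 11.4]
gripper_width: 0.13
gripper_force: 33.4
t: 48.4
position: [593.8, 11.7, 50.5]
tool_rot: [180.0, -0.0, 91.9]
contact_force: [0.1, 0.7, 0.5]
gripper_width: 0.399
gripper_force: 0.0
t: 49.02
position: [593.9, 11.9, 254.2]
tool_rot: [179.8, 0.0, 91.9]
contact_force: [0.7, 0.1, -0.7]
gripper_width: 0.4
gripper_force: 0.0
t: 49.65
position: [434.9, 6.5, 251.7]
tool_rot: [179.8, 0.0, 91.9]
contact_force: [0.7, 0.0, -0.2]
gripper_width: 0.4
gripper_force: 0.0
t: 50.28
position: [444.6, -300.5, 250.5]
tool_rot: [180.0, 0.0, 91.8]
contact_force: [0.9, 0.8, 0.6]
gripper_width: 0.395
gripper_force: 0.0
```

View pics/fin.png

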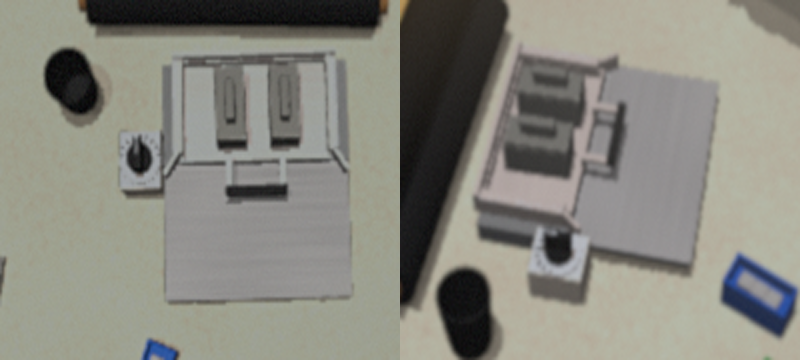

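Both cases are closed with flush lids at (230,105) and (284,103), the tray is fully in the dock, and the knob at (139,155) still points at zero. I'll hand in.

```bash
python3 -c "
from rig import job; print(job.finish_job())"
```

```text
the job is handed in; nothing more can be done
None
```

I handed the job in at about 50 s: knob at zero, both cases in the tray with lids flush, and the tray slid home against the dock stop. The third lid stayed on the bench.

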